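# Tip the glove carton onto its back in the taped bay

### The arm

A 6-joint arm with a two-finger parallel gripper is mounted at the origin on the work surface. World frame = base frame: x ahead of the robot, y to its left, z up, the work surface at z = 0. Lengths are in m, angles in degrees, forces in N, time in s.
With the tool pointing down it reaches from about 0.3 to 0.95 m from the base axis. Payload 3.1 kg.
Tool frame: the origin (TCP) lies at the very end of the fingers, on their centre line; the grasp point (between the pads) lies 19 mm behind it; z points along the fingers, y is the direction in which the jaws open and shut (so a half turn about z gives the same grasp; the last joint's range is limited). The gripper opens to 85 mm and grips with 20 to 120 N. Pads are 22 mm wide; open, the fingers measure 114 mm over their backs; the gripper's body (76 mm by 85 mm) begins 54 mm behind the grasp point. The pads swing forward as they close: fully open they stand 13 mm farther back than shut.
Start: joints at [72.496, 17.653, 93.61, -0, 68.738, -3.994], TCP at [0.146, 0.608, 0.192] pointing down, gripper open.
Joint ranges: [-175.34, 175.34], [-45.06, 112.39], [2.9, 150.54], [-68.45, 248.45], [3.09, 151.38], [-168.51, 168.51]. Speed limits (degrees/s): [159.86, 159.86, 180, 180, 180, 180].

### API

Orientations are given as [roll, pitch, yaw] about the fixed x, y, z axes, in that order (R = Rz(yaw) Ry(pitch) Rx(roll)).
In Python, from plant import read_state, grab_frame, finish_job, boxes_of, outline_of, place_of gives the robot as it stands. The module is installed in compiled form; this text tells all that it offers.
- The arm moves only by the shell command python3 -m creep 'ROWS'. ROWS is JSON, a list of rows, each an object with "linear": the shift along the tool's x, y, z in mm, a list of three; "twist": the turn about the tool's z in degrees; "grip": the finger opening in mm, from 0 to 85.4. In form: [{"linear": [dx, dy, dz], "twist": twist, "grip": grip}, ...]. A call has 1 to 10 rows; each row is the pose to reach, as a shift and turn from the pose commanded when the call began, along the tool's axes at that moment; what a row does not reach only later rows make up. A row lasts 1/12 s, in which the tool goes at most 41.7 mm and 7.16 degrees, less where a joint would pass 70% of its speed; a pose out of reach is approached as far as the arm can. A call with a gripper value outside its range is refused whole. The fingers move at their own pace and stop on an object; the grip force is fixed at half the most. Time passes only in rows, so rows that repeat a pose let the fingers close. It gives the time, the measured TCP pose, the force and the opening at its end, in the units of the state.
- read_state(): the state, without advancing time (a new reading comes with each control period).
- grab_frame(name): name is "scene" or "top"; returns a dict with "frame" (420x560x3 uint8, blue, green, red), "z_map" (420x560 float32, m along the optical axis (not along the pixel's ray), 0 where there is no reading), "K" (3x3 intrinsics, pixels), "dist_coeffs" ([k1, k2, p1, p2, k3] as OpenCV has them; the pictures are not rectified), "world_from_camera" (4x4, takes a point from camera to world coordinates). Camera axes: x right, y down, z forward; pixel columns grow to the right and rows downward; lengths in m; the calibration is good to about 2 mm. A picture is of the moment at which its call begins.
- finish_job(): hands the job in, once; it reports no verdict.
Trained networks look in the newest picture that a camera, given by its name, has taken for a name from the list of things; names that differ only in an ending like _2 or _b are one class to them, and where a whole thing is asked for, a point or a joint stands for the part that bears it (a point fixed in the world has none). Each returns a list of dicts, best first, with "confidence" (0 to 1); they miss things now and then, are a little off and sometimes report something else, mostly with a low value. They report only what shows in the picture. A call takes as long as a camera call. They do not tell look-alikes from the thing itself.
- boxes_of(camera, thing): "box" ([left, top, width, height] in pixels, round what is visible of it).
- outline_of(camera, thing): "mask" (420x560 bool, what is visible of it) and "box" ([left, top, width, height] in pixels, round what is visible of it).
- place_of(camera, thing): "point" ([row, column] in pixels: a listed point, or the origin of a listed thing).
The state is a dict: "t": time; "joint_pos": joint angles; "qd": joint speeds; "tau": joint torques, N m; "position": TCP position; "eef_rot": TCP orientation; "contact_force": force on the tool from outside, world axes, zero at the start; "moment": the same for the moment, N m; "grip_width": finger opening in m.
Only numpy, scipy, OpenCV 4.12 (cv2) and the standard library are available. Lean on these libraries where they do the work, as an engineer would, in place of code of your own. Each camera call takes 0.05 s, during which the arm holds its last target. There are 200 camera calls.

### The job

The carton of disposable gloves stands on end a little short of the taped bay on the goods-in bench. Slide it along, still standing, until the foot of its leading face has just crossed the near strip of tape; then push it near its top, on the face with the oval opening, so that it topples and lands on its back in the bay, opening up and no part reaching past the outer edge of the tape. Only push it, never pick it up, and leave the foil box, tin, oil bottle and tape roll as they stand.

Things in the scene. Friction and masses are not known exactly. Their poses are not given: they have to be found in the camera images.
- gloves: Loose white carton, 0.3 to 0.65 kg, standing on end: 60 mm thick (x), 120 wide (y), 190 tall (z). Origin: centre of its underside. x points from the face with the dark oval opening (x = -30 mm) to the plain back, the leading face (x = +30 mm), which faces the bay. Pushed below 60 mm height it slides upright; pushed near its top it tips and falls by itself beyond 0.31 rad. Friction on the bench about 0.4.
- foot_l (a point): Lower corner of the carton's back face (the foot of the leading face) at its +y side: at (30, 60, 0) mm in the carton's frame.
- foot_r (a point): The other lower corner of the back face: at (30, -60, 0) mm in the carton's frame.
- head_l (a point): Upper corner of the back face at its +y side: at (30, 60, 190) mm in the carton's frame.
- head_r (a point): The other upper corner of the back face: at (30, -60, 190) mm in the carton's frame.
- bay: Flat yellow tape rectangle on the bench, 260 mm (x) by 200 (y) over its outer edges, tape 20 mm wide. Origin: its centre. x points away from the carton: near strip at x = -130 to -110 mm, far strip at +110 to +130. The carton's leading foot starts 15 to 70 mm short of the near strip, up to 12 mm off the bay's middle line, turned up to 0.15 rad from its x axis.
- foil_box: Bystander: lying long cardboard carton of foil, 300 mm (its x) by 50 by 50 mm high, on the far side of the bay; origin at the centre of its underside.
- tin: Bystander: standing food tin, 68 mm across, 100 mm tall, on the robot's side of the bay; origin at the centre of its underside.
- oil: Bystander: standing amber oil bottle with yellow cap, 72 mm across, 230 mm tall, beyond the far end of the bay; origin at the centre of its underside.
- tape_roll: Bystander: roll of clear packing tape lying flat, 90 mm across, 48 mm high, hole 74 mm, beyond the far end of the bay; origin at the centre of its underside.
Mind the look-alikes: they are no part of the job. Leave any pink or yellow look-alike of the gloves alone.

How it is judged (in metres and radians):
On the way, in this order (a step that is already met when the one before it is completed fails the run):
1. the carton stands upright with the foot of its leading face over or just past the near strip of tape (angle between gloves's own z axis and vertical below 0.06 rad and x of foot_l in the frame of bay between -0.128 and -0.055 m and x of foot_r in the frame of bay between -0.128 and -0.055 m and linear speed of gloves below 0.05 m/s), for 0.2 s.
2. the carton has toppled onto its back inside the bay (angle between gloves's own x axis and vertical above 3 rad and height (world z) of gloves below 0.036 m and x of foot_l in the frame of bay between -0.132 and 0.132 m and y of foot_l in the frame of bay between -0.102 and 0.102 m and x of foot_r in the frame of bay between -0.132 and 0.132 m and y of foot_r in the frame of bay between -0.102 and 0.102 m and x of head_l in the frame of bay between -0.132 and 0.132 m and y of head_l in the frame of bay between -0.102 and 0.102 m and x of head_r in the frame of bay between -0.132 and 0.132 m and y of head_r in the frame of bay between -0.102 and 0.102 m), for 0.2 s.
At the end, for the whole second after the job is handed in: The carton lies flat on its back with the opening up (within 0.14 rad), on the bench and at rest, all four corners of its back within the outer edge of the tape (2 mm grace) (all of step 2 and linear speed of gloves below 0.02 m/s and angular speed of gloves below 0.1 rad/s); the robot touches nothing.
It fails at once if the carton is lifted or carried (height (world z) of gloves above 0.055 m or (angle between gloves's own z axis and vertical below 0.15 rad and height (world z) of gloves above 0.015 m)).
It fails at once if the carton comes down reaching past the outer edge of the tape (angle between gloves's own z axis and vertical above 1.4 rad and (x of any of foot_l, foot_r, head_l, head_r in the frame of bay above 0.138 m or x of any of foot_l, foot_r, head_l, head_r in the frame of bay below -0.138 m or y of any of foot_l, foot_r, head_l, head_r in the frame of bay above 0.108 m or y of any of foot_l, foot_r, head_l, head_r in the frame of bay below -0.108 m)).
It fails at once if the carton is tipped by pushing it below its middle (angle between gloves's own z axis and vertical between 0.2 and 0.27 rad and contact force between the fingers and gloves above 0.3 N and height (world z) of the grasp point below 0.08 m).
It fails at once if the carton falls sideways or on its opening (angle between gloves's own z axis and vertical above 1.2 rad and angle between gloves's own x axis and vertical below 2.4 rad).
It fails at once if the foil box, tin, oil bottle or tape roll is moved (20 mm) or tipped (distance of any of foil_box, tin, oil, tape_roll from where it was at the start of the episode above 0.02 m or angle between any of foil_box, tin, oil, tape_roll's own z axis and vertical above 0.2 rad).
It also fails if it takes over 54 s, if anything falls off the work surface, if the arm or the gripper's body presses on something with over 40 N, if the wrist force passes 120 N, or if a joint passes its speed limit or range.

## Working session

There is one attempt and no reset: what is moved stays moved. The work goes in short steps, Python scripts to look and compute and a shell command to move; the robot and the scene stay as the last step left them, time stands still between calls to the robot, and variables do not carry over. Pictures are saved under pics/ and viewed, about 8 in all and at most 12, crops included, and the job is handed in when it is done.

```bash
mkdir -p pics
cat > h.py <<'E'
import numpy as np, cv2
from plant import *
def w(f,px):
    # px Nx2 (col,row) -> world points using depth
    px=np.atleast_2d(px).astype(float)
    u=cv2.undistortPoints(px[:,None],f['K'],np.array(f['dist_coeffs'],float))[:,0]
    z=np.array([f['z_map'][int(round(r)),int(round(c))] for c,r in px])
    p=np.c_[u*z[:,None],z,np.ones(len(z))]
    return (p@np.array(f['world_from_camera']).T)[:,:3]
def cloud(f,mask):
    r,c=np.nonzero(mask&(f['z_map']>0)); return w(f,np.c_[c,r])
E
python3 - <<'E'
from h import *
np.set_printoptions(precision=3,suppress=True)
s=read_state();print({k:s[k] for k in('t','position','eef_rot','contact_force','grip_width')})
for n in('scene','top'):
    f=grab_frame(n);cv2.imwrite(f'pics/{n}0.png',f['frame'])
    for t in('gloves','bay','foil_box','tin','oil','tape_roll'):
        for b in outline_of(n,t)[:3]:
            c=cloud(f,b['mask']); print(n,t,round(b['confidence'],2),b['box'],np.percentile(c,[2,50,98],axis=0).round(3).tolist() if len(c) else'')
E
```

```text
{'t': 0.0, 'position': array([0.146, 0.607, 0.19 ]), 'eef_rot': array([-179.867,   -0.011,  166.49 ]), 'contact_force': array([ 0.619, -0.691, -0.087]), 'grip_width': 0.08535111766391355}
scene gloves 0.97 [140.2, 184.7, 64.6, 97.4] [[0.355, -0.243, 0.004], [0.414, -0.198, 0.127], [0.435, -0.129, 0.191]]
scene gloves 0.85 [237.0, 282.4, 42.8, 117.0] [[0.671, -0.394, 0.01], [0.725, -0.37, 0.187], [0.761, -0.278, 0.191]]
scene gloves 0.84 [280.6, 234.3, 70.0, 102.0] [[0.684, -0.229, 0.008], [0.741, -0.191, 0.138], [0.782, -0.121, 0.191]]
scene bay 0.84 [257.5, 193.6, 69.0, 48.4] [[0.427, 0.056, -0.003], [0.585, 0.167, 0.001], [0.632, 0.2, 0.004]]
scene foil_box 0.95 [329.4, 189.2, 33.2, 61.2] [[0.666, 0.033, 0.041], [0.703, 0.13, 0.05], [0.741, 0.247, 0.052]]
scene tin 0.56 [214.5, 172.9, 24.4, 34.5] [[0.357, 0.028, 0.04], [0.389, 0.046, 0.091], [0.416, 0.086, 0.102]]
scene oil 0.83 [298.9, 116.3, 33.3, 76.0] [[0.508, 0.232, 0.001], [0.55, 0.245, 0.108], [0.578, 0.305, 0.23]]
scene tape_roll 0.9 [259.0, 163.0, 27.1, 28.2] [[0.384, 0.189, 0.003], [0.423, 0.225, 0.03], [0.466, 0.274, 0.0
[... 205 characters left out ...]
189], [0.75, -0.263, 0.195]]
top gloves 0.73 [305.7, 260.0, 48.8, 30.8] [[0.359, -0.235, 0.049], [0.395, -0.173, 0.19], [0.429, -0.115, 0.195]]
top bay 0.76 [196.3, 188.1, 95.9, 80.7] [[0.427, -0.074, -0.004], [0.532, 0.055, 0.001], [0.648, 0.201, 0.006]]
top bay 0.71 [176.4, 150.2, 101.6, 44.0] [[0.661, -0.034, 0.006], [0.703, 0.109, 0.05], [0.748, 0.247, 0.056]]
top tin 0.74 [227.7, 272.0, 29.0, 22.0] [[0.354, 0.033, 0.067], [0.382, 0.063, 0.1], [0.412, 0.094, 0.105]]
top oil 0.56 [151.2, 211.7, 35.4, 28.7] [[0.506, 0.235, 0.005], [0.532, 0.255, 0.153], [0.571, 0.297, 0.233]]
top tape_roll 0.62 [168.9, 249.8, 30.5, 33.9] [[0.379, 0.192, -0.001], [0.42, 0.245, 0.045], [0.464, 0.288, 0.053]]
```

View pics/scene0.png

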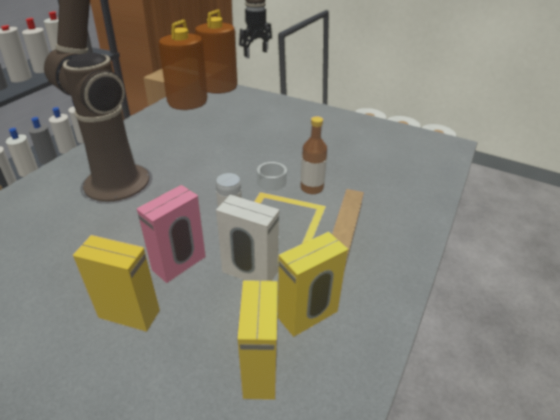

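View pics/top0.png

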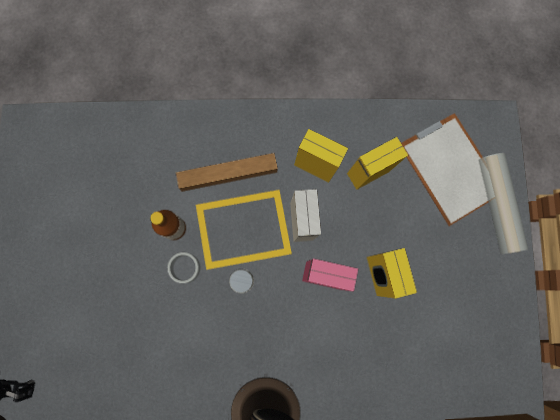

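The white carton is at scene (248,240) and top (307,213). The look-alikes to leave alone are pink at scene (172,235) and yellow at (118,283), (258,340) and (312,285). The bay shows in top at (243,230). The white one matches the description, so I'll measure it and check it in a crop.

```bash
cat >> h.py <<'E'
def rect(P):
    (c,s,a)=cv2.minAreaRect((P[:,:2]*1000).astype(np.float32)); return np.array(c),np.array(s),a
def bay(f):
    hsv=cv2.cvtColor(f['frame'],cv2.COLOR_BGR2HSV)
    m=(hsv[...,0]>18)&(hsv[...,0]<35)&(hsv[...,1]>110)
    m[:185]=0;m[275:]=0;m[:,:192]=0;m[:,295:]=0
    P=cloud(f,m);return P[abs(P[:,2])<.015]
def white(f,zlo=.18,zhi=.205,box=(.42,.68,-.25,.25)):
    hsv=cv2.cvtColor(f['frame'],cv2.COLOR_BGR2HSV)
    m=(hsv[...,1]<60)&(hsv[...,2]>110)
    P=cloud(f,m);return P[(P[:,2]>zlo)&(P[:,2]<zhi)&(P[:,0]>box[0])&(P[:,0]<box[1])&(P[:,1]>box[2])&(P[:,1]<box[3])]
E
python3 - <<'E'
from h import *
f=grab_frame('top')
B=bay(f);print('bay',rect(B),len(B),B.mean(0))
W=white(f,box=(.42,.68,-.25,.1));print('top',rect(W),len(W),W.mean(0))
g=grab_frame('scene')
W=white(g,box=(.42,.68,-.25,.1));print('scene top',rect(W),len(W),W.mean(0))
W=white(g,.02,.17,box=(.42,.68,-.25,.1));print('face',rect(W),len(W),W.mean(0))
for n in range(20,170,40):
  V=W[(W[:,2]*1000>n)&(W[:,2]*1000<n+30)];print(n,np.percentile(V,[3,97],axis=0).round(3).tolist(), np.polyfit(V[:,0],V[:,1],1))
a=cv2.resize(g['frame'][150:300,170:350],None,fx=2.2,fy=2.2);b=cv2.resize(f['frame'][120:300,140:430],None,fx=1.38,fy=1.38)
h=min(a.shape[0],b.shape[0]);cv2.imwrite('pics/c1.png',np.hstack([a[:h],b[:h]]))
for n in('scene','top'):
  ff=g if n=='scene' else f
  for t in('bay','foot_l','foot_r','head_l','head_r'):
    print(n,t,[(np.round(p['point'],1).tolist(),round(p['confidence'],2),w(ff,p['point'][::-1]).round(3).tolist()) for p in place_of(n,t)[:4]])
E
```

```text
bay (array([538.13439941,  61.91634369]), array([202.11961365, 261.62207031]), 9.454354286193848) 1896 [0.53585228 0.06254344 0.00101737]
top (array([ 557.54437256, -115.29110718]), array([119.92282867,  60.65240479]), 3.532092571258545) 1032 [ 0.55689391 -0.11483606  0.19040826]
scene top (array([ 526.32275391, -118.60742188]), array([184.01821899,  63.88713074]), 3.023456335067749) 1215 [ 0.56121425 -0.12126629  0.18881415]
face (array([ 518.75701904, -132.82681274]), array([210.0085907 ,  62.75076294]), 11.248499870300293) 1991 [ 0.57350259 -0.13752184  0.09949846]
20 [[0.501, -0.151, 0.021], [0.619, -0.096, 0.049]] [ 0.18704815 -0.2451997 ]
60 [[0.501, -0.15, 0.061], [0.619, -0.091, 0.089]] [ 0.17496625 -0.2363874 ]
100 [[0.5, -0.15, 0.101], [0.619, -0.092, 0.129]] [ 0.15885588 -0.22759476]
140 [[0.502, -0.15, 0.141], [0.619, -0.094, 0.169]] [ 0.15680407 -0.22956857]
scene bay []
scene foot_l [([272.4, 151.2], 0.92, [[0.354, -0.235, 0.0]]), ([315.0, 99.2], 0.92, [[0.349, -0.393, 0.011]]), ([318.7, 279.5], 0.89, [[0.687, -0.209, 0.008]]), ([268.6, 278.8], 0.82, [[0.68, -0.204, 0.1
[... 785 characters left out ...]
612, -0.081, 0.014]]), ([171.9, 389.5], 0.7, [[0.71, -0.396, 0.003]])]
top foot_r [([162.8, 295.7], 0.96, [[0.733, -0.1, 0.035]]), ([242.2, 292.0], 0.79, [[0.495, -0.086, 0.001]]), ([203.3, 289.9], 0.71, [[0.612, -0.081, 0.014]]), ([171.9, 389.5], 0.7, [[0.71, -0.396, 0.003]])]
top head_l [([168.2, 340.0], 0.9, [[0.724, -0.242, -0.002]]), ([148.9, 296.9], 0.84, [[0.787, -0.108, 0.001]]), ([280.4, 308.1], 0.78, [[0.38, -0.113, 0.192]]), ([234.6, 297.8], 0.72, [[0.499, -0.089, 0.192]])]
top head_r [([168.2, 340.0], 0.9, [[0.724, -0.242, -0.002]]), ([148.9, 296.9], 0.84, [[0.787, -0.108, 0.001]]), ([280.4, 308.1], 0.78, [[0.38, -0.113, 0.192]]), ([234.6, 297.8], 0.72, [[0.499, -0.089, 0.192]])]
```

View pics/c1.png

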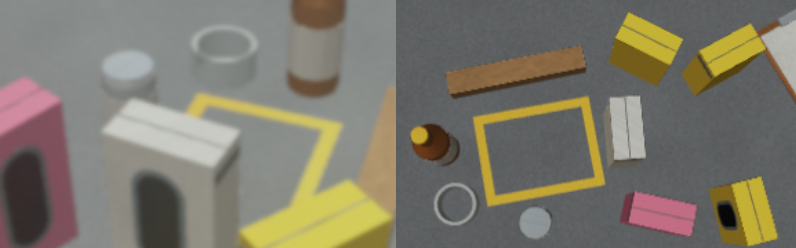

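The white carton with the oval opening is confirmed: its top face measures 120x61 mm at z = 190 mm, and the bay measures 262x202 mm. The bay's x axis points at 99.5° world, and the carton's at 93.5°.

The tool always points down. At low height the gripper body would touch the carton first if the fingers faced it squarely. So I'll put the jaw axis along the push direction and push with the back of one open finger (57 mm out, body about 42 mm).

First I go up, then across.

```bash
python3 -m creep '[{"linear":[0,0,-40],"twist":0,"grip":85},{"linear":[0,0,-80],"twist":0,"grip":85},{"linear":[0,0,-120],"twist":0,"grip":85},{"linear":[0,0,-140],"twist":0,"grip":85},{"linear":[-601,-714,-140],"twist":-17,"grip":85},{"linear":[-601,-714,-140],"twist":-17,"grip":85},{"linear":[-601,-714,-140],"twist":-17,"grip":85},{"linear":[-601,-714,-140],"twist":-17,"grip":85},{"linear":[-601,-714,-140],"twist":-17,"grip":85},{"linear":[-601,-714,-140],"twist":-17,"grip":85}]'
cat >> h.py <<'E'
def go(x,y,z,yaw):
    from scipy.spatial.transform import Rotation as R
    s=read_state();r=R.from_euler('xyz',s['eef_rot'],degrees=True)
    tw=-(yaw-s['eef_rot'][2]+180)%360-180 if False else ((s['eef_rot'][2]-yaw+180)%360-180)
    print('linear',(r.inv().apply(np.array([x,y,z])-s['position'])*1000).round(1),'twist',round(tw,1),'pos',s['position'].round(3),s['eef_rot'].round(1),'F',s['contact_force'].round(1),'t',s['t'],'j',np.round(s['joint_pos'],0))
E
python3 -c "
from h import *
go(.5643,-.227,.33,183.5)"
```

```text
t: 2.13
position: [0.2582, 0.3824, 0.3317]
eef_rot: [180.0, 0.0, -176.5]
contact_force: [0.4, -0.4, 0.7]
grip_width: 0.0848
linear [-267.9 -627.1    1.7] twist 0.0 pos [0.258 0.382 0.332] [ 180.     0.  -176.5] F [ 0.4 -0.4  0.7] t 2.1333 j [ 51.  -7. 104.  -0.  83. -43.]
```

```bash
python3 -m creep '[{"linear":[-268,-627,0],"twist":0,"grip":85},{"linear":[-268,-627,0],"twist":0,"grip":85},{"linear":[-268,-627,0],"twist":0,"grip":85},{"linear":[-268,-627,0],"twist":0,"grip":85},{"linear":[-268,-627,0],"twist":0,"grip":85},{"linear":[-268,-627,0],"twist":0,"grip":85},{"linear":[-268,-627,0],"twist":0,"grip":85},{"linear":[-268,-627,0],"twist":0,"grip":85},{"linear":[-268,-627,0],"twist":0,"grip":85},{"linear":[-268,-627,0],"twist":0,"grip":85}]'
python3 -c "
from h import *
go(.5643,-.227,.33,183.5)"
```

```text
t: 2.97
position: [0.4452, 0.0096, 0.332]
eef_rot: [180.0, 0.1, -176.5]
contact_force: [0.9, 1.2, 0.7]
grip_width: 0.0851
linear [-104.6 -243.3    2.1] twist -0.0 pos [0.445 0.01  0.332] [ 1.800e+02  1.000e-01 -1.765e+02] F [0.9 1.2 0.7] t 2.9667 j [ -4.  -9. 106.   0.  83. -98.]
```

```bash
python3 -m creep '[{"linear":[-105,-243,0],"twist":0,"grip":85},{"linear":[-105,-243,0],"twist":0,"grip":85},{"linear":[-105,-243,0],"twist":0,"grip":85},{"linear":[-105,-243,0],"twist":0,"grip":85},{"linear":[-105,-243,0],"twist":0,"grip":85},{"linear":[-105,-243,0],"twist":0,"grip":85},{"linear":[-105,-243,0],"twist":0,"grip":85},{"linear":[-105,-243,0],"twist":0,"grip":85},{"linear":[-105,-243,0],"twist":0,"grip":85},{"linear":[-105,-243,0],"twist":0,"grip":85}]'
python3 - <<'E'
from h import *
go(.5643,-.227,.025,183.5)
f=grab_frame('scene');g=grab_frame('top')
cv2.imwrite('pics/s2.png',np.hstack([cv2.resize(f['frame'][60:420,60:460],None,fx=1,fy=1),g['frame'][30:390,180:580]]))
W=white(g);print('top',rect(W),len(W))
E
```

```text
t: 3.8
position: [0.5638, -0.2235, 0.3314]
eef_rot: [179.9, -0.0, -176.5]
contact_force: [-0.1, 0.6, 0.3]
grip_width: 0.0855
linear [ -0.5  -3.8 306.4] twist 0.0 pos [ 0.564 -0.224  0.331] [ 179.9   -0.  -176.5] F [-0.1  0.6  0.3] t 3.8 j [ -26.   10.   87.    0.   83. -119.]
top (array([ 557.66101074, -115.12103271]), array([120.04634857,  60.37815475]), 3.529773712158203) 1041
```

View pics/s2.png

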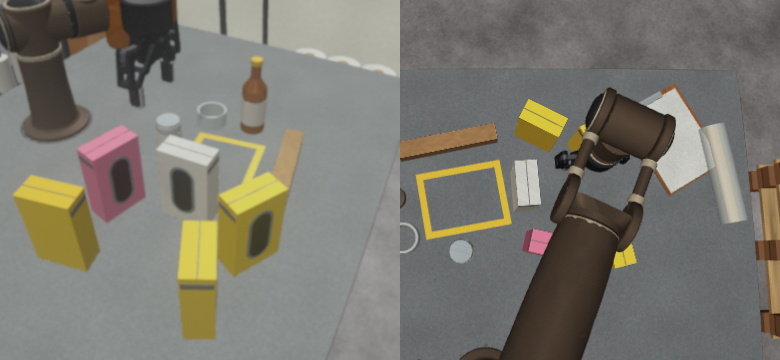

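Run:
```python
from h import *
f=grab_frame('scene');s=read_state()
for P in (s['position'],[.146,.607,.19]):
  M=np.linalg.inv(f['world_from_camera']);c=M@np.r_[P,1]
  print(cv2.projectPoints(c[None,:3],np.zeros(3),np.zeros(3),f['K'],np.array(f['dist_coeffs'],float))[0].ravel(),c[:3])
m=np.zeros((420,560),bool);z=f['z_map'];m[60:200,160:260]=1;P=cloud(f,m)
P=P[(P[:,1]<-.05)&(P[:,2]>.32)];print(len(P),P.min(0) if len(P) else'')
cv2.imwrite('pics/s3.png',f['frame'])
```

```text
[215.65739427 178.98185571] [-0.10890626 -0.04547896  0.72348712]
[255.79720094  69.01187593] [-0.08605287 -0.50385555  1.54402141]
4600 [ 0.5367747  -0.29785119  0.38386608]
```

View pics/s3.png

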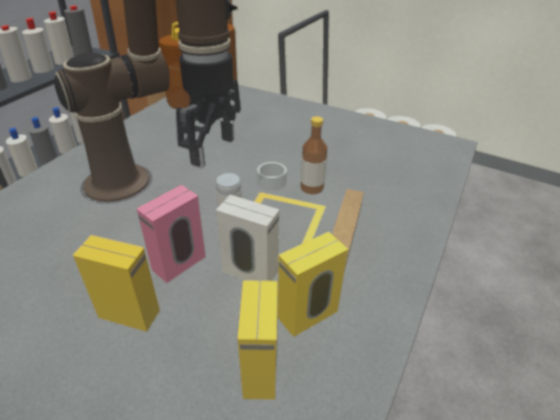

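Run:
```python
from h import *
np.set_printoptions(precision=3,suppress=True)
f=grab_frame('scene');print(f['K'][0,0])
px=[(197,150),(197,158),(197,163),(228,130),(228,138),(205,115)]
print(w(f,px))
m=np.zeros((420,560),bool);m[60:200,160:250]=1;P=cloud(f,m)
for lo in np.arange(.2,.5,.02):
  Q=P[(P[:,2]>lo)&(P[:,2]<lo+.02)];print(round(lo,2),len(Q),Q.min(0) if len(Q) else'',Q.max(0) if len(Q) else'')
```

```text
422.54767469043225
[[ 0.574 -0.275  0.419]
 [ 0.577 -0.28   0.408]
 [ 0.574 -0.278  0.398]
 [ 0.565 -0.18   0.406]
 [ 0.564 -0.179  0.39 ]
 [ 0.577 -0.251  0.467]]
0.2 37 [-0.179  0.482  0.2  ] [-0.121  0.5    0.215]
0.22 0  
0.24 0  
0.26 33 [0.109 0.13  0.262] [0.13  0.158 0.279]
0.28 57 [0.118 0.125 0.28 ] [0.139 0.154 0.3  ]
0.3 63 [0.123 0.123 0.3  ] [0.143 0.168 0.32 ]
0.32 74 [0.119 0.126 0.32 ] [0.14  0.174 0.339]
0.34 52 [0.113 0.134 0.34 ] [0.138 0.177 0.357]
0.36 0  
0.38 198 [ 0.551 -0.28   0.385] [ 0.58  -0.165  0.4  ]
0.4 303 [ 0.551 -0.28   0.4  ] [ 0.579 -0.173  0.42 ]
0.42 365 [ 0.551 -0.297  0.42 ] [ 0.583 -0.151  0.44 ]
0.44 666 [ 0.552 -0.298  0.44 ] [ 0.585 -0.149  0.46 ]
0.46 818 [ 0.557 -0.297  0.46 ] [ 0.586 -0.151  0.48 ]
0.48 518 [ 0.551 -0.292  0.48 ] [ 0.6   -0.155  0.5  ]
```

The projected TCP disagrees with the picture. The open fingertips show about 50 mm above the reported TCP (z 0.385 against 0.331), and the knuckles are 149 mm wide from about 35 mm above the tips. I'll back off 27 mm first, descend part way, and measure again.

```bash
python3 -m creep '[{"linear":[0,-27,0],"twist":0,"grip":85},{"linear":[0,-27,40],"twist":0,"grip":85},{"linear":[0,-27,80],"twist":0,"grip":85},{"linear":[0,-27,120],"twist":0,"grip":85},{"linear":[0,-27,160],"twist":0,"grip":85},{"linear":[0,-27,200],"twist":0,"grip":85},{"linear":[0,-27,240],"twist":0,"grip":85},{"linear":[0,-27,270],"twist":0,"grip":85},{"linear":[0,-27,270],"twist":0,"grip":85},{"linear":[0,-27,270],"twist":0,"grip":85}]'
python3 - <<'E'
from h import *
np.set_printoptions(precision=3,suppress=True)
f=grab_frame('scene')
cv2.imwrite('pics/s4.png',cv2.resize(f['frame'][100:330,100:400],None,fx=2,fy=2))
hsv=cv2.cvtColor(f['frame'],cv2.COLOR_BGR2HSV)
P=cloud(f,hsv[...,2]<90);P=P[(P[:,0]>.48)&(P[:,0]<.65)&(P[:,1]<-.155)&(P[:,1]>-.4)&(P[:,2]>.02)]
for lo in np.arange(.02,.4,.02):
  Q=P[(P[:,2]>lo)&(P[:,2]<lo+.02)];print(round(lo,2),len(Q),Q.min(0) if len(Q) else'',Q.max(0) if len(Q) else'')
E
```

```text
t: 4.83
position: [0.5643, -0.2499, 0.0601]
eef_rot: [179.9, -0.2, -176.5]
contact_force: [1.2, -0.0, 1.0]
grip_width: 0.085
0.02 0  
0.04 0  
0.06 0  
0.08 0  
0.1 11 [ 0.554 -0.209  0.115] [ 0.573 -0.198  0.12 ]
0.12 112 [ 0.553 -0.306  0.12 ] [ 0.576 -0.201  0.14 ]
0.14 84 [ 0.555 -0.316  0.14 ] [ 0.583 -0.179  0.16 ]
0.16 277 [ 0.559 -0.324  0.16 ] [ 0.586 -0.175  0.18 ]
0.18 300 [ 0.558 -0.323  0.18 ] [ 0.587 -0.177  0.2  ]
0.2 328 [ 0.557 -0.321  0.2  ] [ 0.587 -0.185  0.22 ]
0.22 220 [ 0.544 -0.289  0.22 ] [ 0.604 -0.228  0.24 ]
0.24 357 [ 0.54  -0.289  0.24 ] [ 0.605 -0.233  0.26 ]
0.26 382 [ 0.537 -0.289  0.26 ] [ 0.604 -0.232  0.279]
0.28 42 [ 0.549 -0.283  0.284] [ 0.602 -0.24   0.3  ]
0.3 357 [ 0.549 -0.287  0.3  ] [ 0.602 -0.241  0.32 ]
0.32 392 [ 0.551 -0.285  0.32 ] [ 0.607 -0.231  0.34 ]
0.34 424 [ 0.549 -0.285  0.34 ] [ 0.607 -0.232  0.36 ]
0.36 358 [ 0.548 -0.288  0.36 ] [ 0.604 -0.243  0.38 ]
0.38 242 [ 0.548 -0.316  0.38 ] [ 0.623 -0.221  0.4  ]
```

View pics/s4.png

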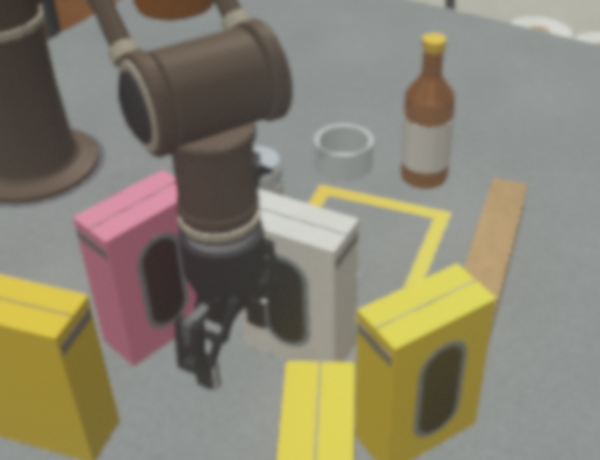

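The near fingertip shows at crop (210,385), about z 0.115 with the TCP reported at 0.060. So the open tips do hang about 55 mm above the reported TCP, instead of the stated 13 mm. I'll lower further and watch the force.

```bash
python3 -m creep '[{"linear":[0,0,25],"twist":0,"grip":85},{"linear":[0,0,48],"twist":0,"grip":85},{"linear":[0,0,48],"twist":0,"grip":85},{"linear":[0,0,48],"twist":0,"grip":85}]'
python3 - <<'E'
from h import *
np.set_printoptions(precision=3,suppress=True)
f=grab_frame('scene')
cv2.imwrite('pics/s5.png',cv2.resize(f['frame'][170:330,130:330],None,fx=3,fy=3,interpolation=cv2.INTER_CUBIC))
m=np.zeros((420,560),bool);m[:,150:300]=1
P=cloud(f,m);P=P[(P[:,0]>.54)&(P[:,0]<.6)&(P[:,1]<-.165)&(P[:,1]>-.34)&(P[:,2]>.012)]
for lo in np.arange(.0,.22,.01):
  Q=P[(P[:,2]>lo)&(P[:,2]<lo+.01)];print(round(lo,2),len(Q),Q.min(0) if len(Q) else'',Q.max(0) if len(Q) else'')
E
```

```text
t: 5.22
position: [0.567, -0.2518, 0.0156]
eef_rot: [-179.9, 0.1, -176.5]
contact_force: [0.1, 0.2, 0.6]
grip_width: 0.0852
0.0 0  
0.01 0  
0.02 0  
0.03 0  
0.04 0  
0.05 0  
0.06 8 [ 0.556 -0.3    0.066] [ 0.575 -0.203  0.07 ]
0.07 53 [ 0.554 -0.307  0.07 ] [ 0.581 -0.203  0.079]
0.08 74 [ 0.554 -0.308  0.08 ] [ 0.582 -0.203  0.09 ]
0.09 62 [ 0.556 -0.308  0.09 ] [ 0.581 -0.196  0.1  ]
0.1 46 [ 0.56  -0.308  0.1  ] [ 0.582 -0.202  0.11 ]
0.11 70 [ 0.563 -0.326  0.11 ] [ 0.584 -0.178  0.12 ]
0.12 153 [ 0.559 -0.327  0.12 ] [ 0.587 -0.178  0.13 ]
0.13 144 [ 0.56  -0.324  0.13 ] [ 0.588 -0.178  0.14 ]
0.14 146 [ 0.56  -0.324  0.14 ] [ 0.588 -0.181  0.15 ]
0.15 155 [ 0.558 -0.322  0.15 ] [ 0.589 -0.182  0.16 ]
0.16 200 [ 0.559 -0.321  0.16 ] [ 0.588 -0.183  0.17 ]
0.17 119 [ 0.559 -0.32   0.17 ] [ 0.584 -0.185  0.18 ]
0.18 75 [ 0.549 -0.29   0.18 ] [ 0.6   -0.269  0.19 ]
0.19 112 [ 0.54 -0.29  0.19] [ 0.6   -0.268  0.2  ]
0.2 114 [ 0.545 -0.29   0.2  ] [ 0.6  -0.23  0.21]
0.21 112 [ 0.542 -0.29   0.21 ] [ 0.6  -0.27  0.22]
```

View pics/s5.png

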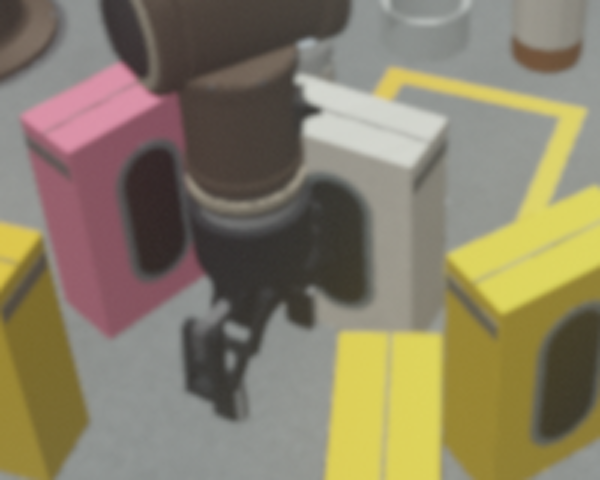

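```bash
python3 -m creep '[{"linear":[0,0,10],"twist":0,"grip":85},{"linear":[0,0,16],"twist":0,"grip":85},{"linear":[0,0,20],"twist":0,"grip":85},{"linear":[0,0,20],"twist":0,"grip":85}]'; python3 -m creep '[{"linear":[0,0,3],"twist":0,"grip":85},{"linear":[0,0,6],"twist":0,"grip":85},{"linear":[0,0,6],"twist":0,"grip":85}]'; python3 -m creep '[{"linear":[0,0,2],"twist":0,"grip":85},{"linear":[0,0,5],"twist":0,"grip":85},{"linear":[0,0,5],"twist":0,"grip":85}]'
```

```text
t: 5.6
position: [0.5652, -0.2511, -0.0072]
eef_rot: [180.0, -0.1, -176.5]
contact_force: [0.1, 0.6, 0.4]
grip_width: 0.0849
t: 5.85
position: [0.5654, -0.2512, -0.0131]
eef_rot: [180.0, -0.1, -176.5]
contact_force: [-0.5, 0.5, -0.3]
grip_width: 0.0847
t: 6.1
position: [0.5655, -0.2512, -0.018]
eef_rot: [180.0, -0.0, -176.5]
contact_force: [0.2, 0.9, 0.2]
grip_width: 0.085
```

There is no contact even at a reported z of -0.018, so the camera is right: the real tips hang about 50 mm above the reported TCP. I'll work from the seen tips and go to about 13 mm above the bench.

```bash
python3 -m creep '[{"linear":[0,0,5],"twist":0,"grip":85},{"linear":[0,0,10],"twist":0,"grip":85},{"linear":[0,0,14],"twist":0,"grip":85},{"linear":[0,0,17],"twist":0,"grip":85},{"linear":[0,0,17],"twist":0,"grip":85}]'
python3 - <<'E'
from h import *
np.set_printoptions(precision=3,suppress=True)
f=grab_frame('scene');g=grab_frame('top')
m=np.zeros((420,560),bool);m[:,150:300]=1
P=cloud(f,m);P=P[(P[:,0]>.54)&(P[:,0]<.6)&(P[:,1]<-.165)&(P[:,1]>-.34)&(P[:,2]>.008)]
for lo in np.arange(.0,.16,.01):
  Q=P[(P[:,2]>lo)&(P[:,2]<lo+.01)];print(round(lo,2),len(Q),Q.min(0) if len(Q) else'',Q.max(0) if len(Q) else'')
W=white(g);print(rect(W),len(W));W=white(f,.02,.17);print(len(W))
E
```

```text
t: 6.52
position: [0.565, -0.251, -0.0356]
eef_rot: [179.9, -0.1, -176.5]
contact_force: [0.0, -0.6, 0.3]
grip_width: 0.0849
0.0 0  
0.01 5 [ 0.555 -0.3    0.016] [ 0.578 -0.209  0.02 ]
0.02 58 [ 0.552 -0.307  0.02 ] [ 0.58  -0.195  0.03 ]
0.03 57 [ 0.552 -0.308  0.03 ] [ 0.579 -0.202  0.04 ]
0.04 51 [ 0.557 -0.308  0.04 ] [ 0.58  -0.203  0.05 ]
0.05 33 [ 0.561 -0.307  0.05 ] [ 0.581 -0.189  0.06 ]
0.06 81 [ 0.56  -0.326  0.061] [ 0.583 -0.177  0.07 ]
0.07 123 [ 0.559 -0.327  0.07 ] [ 0.585 -0.177  0.08 ]
0.08 145 [ 0.556 -0.324  0.08 ] [ 0.586 -0.178  0.09 ]
0.09 118 [ 0.557 -0.326  0.09 ] [ 0.586 -0.18   0.1  ]
0.1 132 [ 0.558 -0.322  0.1  ] [ 0.588 -0.181  0.11 ]
0.11 183 [ 0.557 -0.321  0.11 ] [ 0.586 -0.181  0.12 ]
0.12 90 [ 0.557 -0.319  0.12 ] [ 0.584 -0.186  0.129]
0.13 79 [ 0.542 -0.289  0.13 ] [ 0.6   -0.266  0.14 ]
0.14 97 [ 0.544 -0.29   0.14 ] [ 0.6   -0.231  0.15 ]
0.15 102 [ 0.542 -0.29   0.15 ] [ 0.6  -0.23  0.16]
(array([ 557.449, -115.468]), array([119.801,  60.706]), 3.524954080581665) 1042
2067
```

```bash
python3 -m creep '[{"linear":[0,0,8],"twist":0,"grip":85},{"linear":[0,10,8],"twist":0,"grip":85},{"linear":[0,20,8],"twist":0,"grip":85},{"linear":[0,26,8],"twist":0,"grip":85},{"linear":[0,30,8],"twist":0,"grip":85},{"linear":[0,33,8],"twist":0,"grip":85},{"linear":[0,36,8],"twist":0,"grip":85},{"linear":[0,39,8],"twist":0,"grip":85},{"linear":[0,42,8],"twist":0,"grip":85},{"linear":[0,45,8],"twist":0,"grip":85}]'
cat > chk.py <<'E'
from h import *
np.set_printoptions(precision=1,suppress=True)
go(.565,-.2,-.04,183.5)
g=grab_frame('top');f=grab_frame('scene')
W=white(g);c,s,a=rect(W);print(len(W),c,s,a,'z',np.percentile(W[:,2],[5,50,95])*1000)
A=np.c_[W[:,:2]-W[:,:2].mean(0),np.ones(len(W))];k=np.linalg.lstsq(A,W[:,2],rcond=None)[0];print('top slope',np.round(k[:2],3))
a=a if a<45 else a-90
th=np.deg2rad(9.45);ex=np.array([-np.sin(th),np.cos(th)]);ey=np.array([-np.cos(th),-np.sin(th)])
t=np.deg2rad(a+90);cx=np.array([np.cos(t),np.sin(t)]);cy=np.array([-cx[1],cx[0]])
o=c-[538.1,61.9]
for n,p in(('foot_l',o+30*cx+60*cy),('foot_r',o+30*cx-60*cy)):print(n,'bay',p@ex,p@ey)
E
python3 chk.py
```

```text
t: 7.45
position: [0.5635, -0.2067, -0.0422]
eef_rot: [-180.0, 0.0, -176.5]
contact_force: [-0.3, -2.3, -0.2]
grip_width: 0.0851
linear [-1.9  6.6 -2.2] twist -0.0 pos [ 0.6 -0.2 -0. ] [-180.     0.  -176.5] F [-0.3 -2.3 -0.2] t 7.45 j [ -24.   33.  103.   -0.   44. -118.]
1037 [557.1 -99.8] [119.7  60.4] 3.7493696212768555 z [187.1 190.7 194.4]
top slope [ 0. -0.]
foot_l bay -126.85493353287939 64.50442541154959
foot_r bay -138.77461723556144 -54.90211184846819
```

The carton slides upright (top slope 0, force 2.3 N). I continue another 50 mm.

```bash
python3 -m creep '[{"linear":[0,3,0],"twist":0,"grip":85},{"linear":[0,6,0],"twist":0,"grip":85},{"linear":[0,9,0],"twist":0,"grip":85},{"linear":[0,12,0],"twist":0,"grip":85},{"linear":[0,15,0],"twist":0,"grip":85},{"linear":[0,18,0],"twist":0,"grip":85},{"linear":[0,21,0],"twist":0,"grip":85},{"linear":[0,24,0],"twist":0,"grip":85},{"linear":[0,27,0],"twist":0,"grip":85},{"linear":[0,30,0],"twist":0,"grip":85}]'
python3 chk.py
```

```text
t: 8.38
position: [0.5613, -0.1762, -0.0424]
eef_rot: [-180.0, -0.0, -176.5]
contact_force: [-0.1, -3.1, -0.5]
grip_width: 0.0849
linear [ -2.2 -23.9  -2.4] twist -0.0 pos [ 0.6 -0.2 -0. ] [-180.    -0.  -176.5] F [-0.1 -3.1 -0.5] t 8.3833 j [ -22.   32.  105.   -0.   43. -115.]
1031 [555.4 -69.7] [120.4  60.1] 3.811811685562134 z [186.9 190.5 194.1]
top slope [-0. -0.]
foot_l bay -96.87307612990313 61.291484324881026
foot_r bay -108.66262119351248 -58.127972327680936
```

```bash
python3 -m creep '[{"linear":[0,4,0],"twist":0,"grip":85},{"linear":[0,8,0],"twist":0,"grip":85},{"linear":[0,12,0],"twist":0,"grip":85},{"linear":[0,16,0],"twist":0,"grip":85},{"linear":[0,19,0],"twist":0,"grip":85},{"linear":[0,19,0],"twist":0,"grip":85},{"linear":[0,19,0],"twist":0,"grip":85},{"linear":[0,19,0],"twist":0,"grip":85},{"linear":[0,19,0],"twist":0,"grip":85}]'
python3 chk.py
```

```text
t: 9.23
position: [0.5599, -0.1572, -0.0426]
eef_rot: [180.0, -0.0, -176.5]
contact_force: [0.2, -0.4, 0.1]
grip_width: 0.0851
linear [ -2.5 -43.   -2.6] twist -0.0 pos [ 0.6 -0.2 -0. ] [ 180.    -0.  -176.5] F [ 0.2 -0.4  0.1] t 9.2333 j [ -20.   31.  106.    0.   43. -113.]
1032 [554.  -50.6] [120.1  60. ] 3.63740611076355 z [187.  190.4 194. ]
top slope [ 0. -0.]
foot_l bay -77.71371258384411 59.409745299271705
foot_r bay -89.86670950318344 -59.973271356693765
```

Step 1 holds: it stands upright with its feet at bay x -78 and -90. Next I retreat, rise, and turn the jaws 90° so both fingers meet the top of the face. Tips will be at about 0.145, so reported TCP about 0.093 and grasp point about 0.112.

```bash
python3 -m creep '[{"linear":[0,-20,0],"twist":0,"grip":85},{"linear":[0,-40,0],"twist":0,"grip":85},{"linear":[0,-40,-40],"twist":0,"grip":85},{"linear":[0,-40,-80],"twist":0,"grip":85},{"linear":[0,-40,-120],"twist":0,"grip":85},{"linear":[0,-40,-136],"twist":0,"grip":85},{"linear":[0,-40,-136],"twist":90,"grip":85},{"linear":[0,-40,-136],"twist":90,"grip":85},{"linear":[0,-40,-136],"twist":90,"grip":85},{"linear":[0,-40,-136],"twist":90,"grip":85}]'
python3 -c "
from h import *
s=read_state();print(s['position'],s['eef_rot'],(s['eef_rot'][2]-93.5)%360)"
```

```text
t: 10.17
position: [0.5625, -0.1975, 0.0939]
eef_rot: [180.0, 0.0, 154.5]
contact_force: [0.0, -0.6, -0.9]
grip_width: 0.0849
[ 0.56252893 -0.19749486  0.09385517] [1.79988076e+02 6.10209804e-03 1.54472993e+02] 60.972992987906
```

```bash
python3 -m creep '[{"linear":[0,0,0],"twist":61,"grip":85},{"linear":[0,0,0],"twist":61,"grip":85},{"linear":[0,0,0],"twist":61,"grip":85},{"linear":[0,0,0],"twist":61,"grip":85},{"linear":[0,0,0],"twist":61,"grip":85},{"linear":[0,0,0],"twist":61,"grip":85},{"linear":[0,0,0],"twist":61,"grip":85},{"linear":[0,0,0],"twist":61,"grip":85},{"linear":[0,0,0],"twist":61,"grip":85},{"linear":[0,0,0],"twist":61,"grip":85}]'
python3 chk.py
python3 - <<'E'
from h import *
f=grab_frame('scene')
m=np.zeros((420,560),bool);m[:,150:300]=1
P=cloud(f,m);P=P[(P[:,0]>.48)&(P[:,0]<.65)&(P[:,1]<-.115)&(P[:,1]>-.27)&(P[:,2]>.03)&(P[:,2]<.25)]
for lo in np.arange(.1,.25,.02):
  Q=P[(P[:,2]>lo)&(P[:,2]<lo+.02)];print(round(lo,2),len(Q),(Q.min(0).round(3),Q.max(0).round(3)) if len(Q) else'')
cv2.imwrite('pics/s6.png',cv2.resize(f['frame'][120:320,130:380],None,fx=2.4,fy=2.4))
E
```

```text
t: 11.0
position: [0.5624, -0.1974, 0.0934]
eef_rot: [-180.0, -0.0, 93.8]
contact_force: [0.0, -0.0, -0.0]
grip_width: 0.0849
linear [ -2.8   2.5 133.4] twist -89.7 pos [ 0.6 -0.2  0.1] [-180.    -0.    93.8] F [ 0. -0. -0.] t 11.0 j [-24.  21. 102.   0.  57. -27.]
1042 [554.  -50.7] [120.  60.] 3.7109169960021973 z [186.8 190.3 193.9]
top slope [ 0. -0.]
foot_l bay -77.81504941462416 59.48350652628339
foot_r bay -89.81486712934354 -59.91500424673045
0.1 0 
0.12 0 
0.14 81 (array([ 0.508, -0.212,  0.146]), array([ 0.62 , -0.187,  0.16 ]))
0.16 154 (array([ 0.506, -0.213,  0.16 ]), array([ 0.62 , -0.185,  0.18 ]))
0.18 230 (array([ 0.49 , -0.215,  0.18 ]), array([ 0.638, -0.18 ,  0.2  ]))
0.2 472 (array([ 0.49 , -0.218,  0.2  ]), array([ 0.639, -0.179,  0.22 ]))
0.22 490 (array([ 0.493, -0.219,  0.22 ]), array([ 0.636, -0.181,  0.24 ]))
0.24 316 (array([ 0.496, -0.217,  0.24 ]), array([ 0.634, -0.179,  0.25 ]))
```

View pics/s6.png

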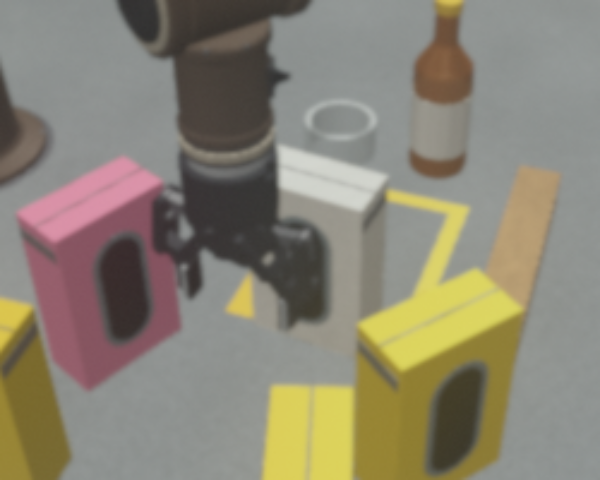

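Tips are at 0.146 and centred on the face, with both fingers in view at crop (190,290) and (285,325), clear of the neighbours. I approach 92 mm, then tip slowly.

```bash
python3 -m creep '[{"linear":[30,0,0],"twist":0,"grip":85},{"linear":[60,0,0],"twist":0,"grip":85},{"linear":[80,0,0],"twist":0,"grip":85},{"linear":[92,0,0],"twist":0,"grip":85},{"linear":[97,0,0],"twist":0,"grip":85},{"linear":[101,0,0],"twist":0,"grip":85},{"linear":[105,0,0],"twist":0,"grip":85},{"linear":[109,0,0],"twist":0,"grip":85},{"linear":[113,0,0],"twist":0,"grip":85},{"linear":[117,0,0],"twist":0,"grip":85}]'
python3 chk.py
```

```text
t: 11.98
position: [0.5551, -0.0814, 0.0937]
eef_rot: [180.0, 0.0, 93.8]
contact_force: [-0.2, -1.8, 0.4]
grip_width: 0.0849
linear [-118.9    1.9  133.8] twist -89.7 pos [ 0.6 -0.1  0.1] [180.    0.   93.8] F [-0.2 -1.8  0.4] t 11.9833 j [-13.  17. 107.  -0.  56. -17.]
308 [502.5 -84.8] [267.3  83.8] 36.89314270019531 z [187.2 191.8 196. ]
top slope [-0.  -0.1]
foot_l bay -139.92059368706342 126.28761817043421
foot_r bay -84.61641407781488 19.791384820385733
```

Contact made, the tilt has begun, and the force is low. The top view is now blocked by the gripper, so its corner figures are meaningless here. I keep pushing.

```bash
python3 -m creep '[{"linear":[4,0,0],"twist":0,"grip":85},{"linear":[8,0,0],"twist":0,"grip":85},{"linear":[12,0,0],"twist":0,"grip":85},{"linear":[16,0,0],"twist":0,"grip":85},{"linear":[20,0,0],"twist":0,"grip":85},{"linear":[24,0,0],"twist":0,"grip":85},{"linear":[28,0,0],"twist":0,"grip":85},{"linear":[32,0,0],"twist":0,"grip":85},{"linear":[36,0,0],"twist":0,"grip":85},{"linear":[36,0,0],"twist":0,"grip":85}]'
python3 - <<'E'
from h import *
f=grab_frame('scene');g=grab_frame('top')
cv2.imwrite('pics/s7.png',np.hstack([f['frame'][100:340,130:430],g['frame'][120:360,130:430]]))
E
```

```text
t: 12.92
position: [0.5521, -0.0439, 0.0934]
eef_rot: [-180.0, -0.0, 93.9]
contact_force: [0.0, 0.2, 0.6]
grip_width: 0.0851
```

View pics/s7.png

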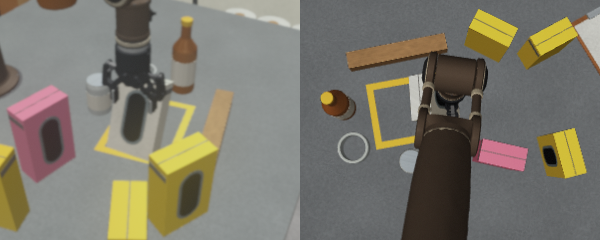

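The carton is leaning past its balance point at crop (135,120), the contact force is nil, and it seems to be caught mid-fall. I hold a moment, then retreat and rise.

```bash
python3 -m creep '[{"linear":[2,0,0],"twist":0,"grip":85},{"linear":[4,0,0],"twist":0,"grip":85},{"linear":[4,0,0],"twist":0,"grip":85},{"linear":[4,0,0],"twist":0,"grip":85},{"linear":[4,0,0],"twist":0,"grip":85},{"linear":[4,0,0],"twist":0,"grip":85},{"linear":[4,0,0],"twist":0,"grip":85},{"linear":[4,0,0],"twist":0,"grip":85}]'
python3 - <<'E'
from h import *
f=grab_frame('scene')
W=white(f,.02,.2,box=(.45,.68,-.15,.25));print(len(W),np.percentile(W,[2,50,98],axis=0).round(3))
E
```

```text
t: 13.68
position: [0.5521, -0.041, 0.0936]
eef_rot: [180.0, 0.0, 93.8]
contact_force: [0.4, -0.8, 0.1]
grip_width: 0.0851
2700 [[ 0.491 -0.022  0.023]
 [ 0.563  0.049  0.059]
 [ 0.61   0.246  0.107]]
```

Down. It lies at about z = 0.06. Now I back the arm away (up, then back) to see clearly.

```bash
python3 -m creep '[{"linear":[0,0,-40],"twist":0,"grip":85},{"linear":[0,0,-80],"twist":0,"grip":85},{"linear":[-30,0,-120],"twist":0,"grip":85},{"linear":[-60,0,-150],"twist":0,"grip":85},{"linear":[-100,0,-150],"twist":0,"grip":85},{"linear":[-140,0,-150],"twist":0,"grip":85},{"linear":[-180,0,-150],"twist":0,"grip":85},{"linear":[-220,0,-150],"twist":0,"grip":85},{"linear":[-220,0,-150],"twist":0,"grip":85},{"linear":[-220,0,-150],"twist":0,"grip":85}]'
python3 - <<'E'
from h import *
np.set_printoptions(precision=1,suppress=True)
f=grab_frame('scene');g=grab_frame('top')
cv2.imwrite('pics/s8.png',np.hstack([f['frame'][100:340,130:430],g['frame'][120:360,130:430]]))
P=cloud(g,g['z_map']>0);W=P[(P[:,2]>.045)&(P[:,2]<.075)&(P[:,0]>.42)&(P[:,0]<.655)&(P[:,1]>-.1)&(P[:,1]<.22)]
W=W[~((W[:,0]<.47)&(W[:,1]>.18))]
c,s,a=rect(W);print(len(W),c,s,a,W[:,2].mean(),np.linalg.lstsq(np.c_[W[:,:2]-W[:,:2].mean(0),np.ones(len(W))],W[:,2],rcond=None)[0]*[1000,1000,1000])
th=np.deg2rad(9.45);ex=np.array([-np.sin(th),np.cos(th)]);ey=np.array([-np.cos(th),-np.sin(th)])
for p in cv2.boxPoints((c,s,a))-[538.1,61.9]:print('bay',p@ex,p@ey)
print(read_state()['contact_force'],read_state()['t'])
for t in('foil_box','tin','oil','tape_roll'):
  for b in outline_of('top',t)[:1]:
    C=cloud(g,b['mask']);print(t,np.percentile(C,[2,50,98],axis=0).round(3).tolist())
E
```

```text
t: 14.57
position: [0.5664, -0.2627, 0.2431]
eef_rot: [-180.0, -0.0, 93.6]
contact_force: [-1.4, 1.0, 0.5]
grip_width: 0.0849
2719 [545.4  77.9] [120.7 190.6] 3.910308837890625 0.06053809835232565 [ 5.5  0.8 60.5]
bay 115.28434428519628 41.0097935196231
bay -74.43933875371064 59.41073990107599
bay -86.08940750650363 -60.70756768530435
bay 103.63427176947431 -79.10851344043412
[0.2 0.4 0.1] 14.6667
foil_box [[0.66, -0.031, 0.01], [0.703, 0.109, 0.05], [0.749, 0.249, 0.056]]
tin [[0.356, 0.036, 0.084], [0.384, 0.064, 0.1], [0.412, 0.094, 0.104]]
oil [[0.506, 0.235, 0.003], [0.533, 0.256, 0.153], [0.574, 0.293, 0.232]]
tape_roll [[0.381, 0.192, 0.01], [0.418, 0.234, 0.047], [0.464, 0.274, 0.052]]
```

View pics/s8.png

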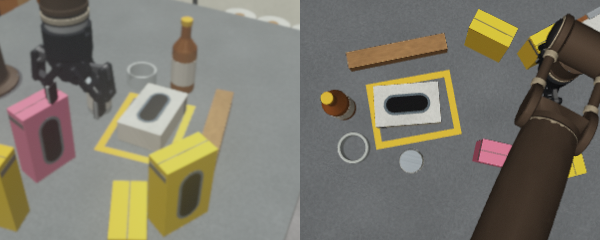

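The carton lies flat with its opening up, inside the tape (crop right, (407,103)). The robot is clear and the bystanders are unmoved.

```bash
python3 -c "
from plant import *
print(finish_job())"
```

```text
the job is handed in; nothing more can be done
None
```

The white carton lies on its back in the bay with the opening up, and the job is handed in at about 15 s. No verdict was reported.

**What I did:** I slid the carton upright with the gripper open and low, until its leading feet stood at bay x of about -78 and -90 mm. After a pause I turned the jaws 90° and tipped it with both fingers about 145 mm up. It fell on its own, and I backed the arm off.

**Last checks:**
- **Carton:** it lies flat with its upper face at z = 60.5 mm. Its corners are at bay x from -86 to +115 mm and y from -79 to +59 mm, against limits of ±130 and ±100 mm.
- **Bystanders:** the foil box, tin and oil bottle are within a few millimetres of where they started. The tape roll's reading shifted by about 10 mm at most, which I take to be noise in the network's outline because nothing came near it.
- **Robot:** clear of everything, with no contact force.

**What disagreed:** the camera showed the open fingertips about 50 mm above the reported TCP, where the description says 13 mm. Lowering them under force watch to a reported z of -18 mm met nothing, so I worked from the seen tips. At 149 mm across, the knuckles were also wider than the stated 114 mm over the finger backs, so they made the low push. The networks gave no usable point for the bay or the carton's corners, so I measured both from colour and depth.

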